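# Add the next slotted weight to the cheese press

## Task

Add the thinner of the two loose slotted weights to the cheese press: take it by its tab, slide it sideways from the front onto the flats of the stem, under the knob, until the stem is fully home in its centre hole, then turn it on the stem so that its slot points the opposite way from the slot of the weight below, and leave it lying flat on that weight. Feel your way gently: never bump or push the press with more than about a kilogram's weight, and leave everything else where it is.

Things in the scene. Friction and masses are not known exactly. Their poses are not given: they have to be found in the camera images.
- press: small steel cheese press, fixed on the worktop: drip tray (133 mm across), perforated mould (111 mm across, rim 60 mm high), in it a loose white follower with an upright steel stem ending in a black knob. Origin: underside of the tray on the mould's axis; z up; -x is its front. The first weight, shaped like the thin weight, sits on the follower; its slot points to the press's -y, its tab to +y
- press_seat (a point): point on the mould's axis, level with the first weight's top (78 mm up). Stem: 18 mm round with two flats along x, 10 mm across them. Knob: 31 mm across, 104 to 123 mm up. CAUTION: the follower is bedded firmly up to 9 mm off this axis in x and in y; stem, knob and first weight are off with it, by an amount not told, to be felt or seen. The stem is upright and does not give
- thin_weight_centre (a point): thinner loose weight, dark steel, 0.3 to 0.5 kg: flat disc 84 mm across, 12 mm thick, one slot from rim to a round centre hole 21 mm across. Point on the hole's axis, half-way up (6 mm). x points out through the slot's open end, z up. The slot passes the stem only along its flats (x of weight along x of press, within about 0.15 rad); with the stem in the hole the weight can turn, and is then locked on
- thin_weight_mouth (a point): middle of the thin weight's slot mouth, on the rim, half-way up; axes as thin_weight_centre. The slot is 13 mm wide, with edges eased to 15 mm at the rim, and runs straight from here into the centre hole (the hole's far wall is 52.5 mm from here). Meet the stem slowly (20 mm/s or less): steel on steel jars. The knob does not pass through slot or hole
- thin_weight_tab (a point): middle of the thin weight's upright grip tab, 57 mm from the disc's axis on the side away from the slot, 27 mm above the underside. The tab is 10 mm thick (across the slot direction), 20 mm long (along it) and rises from 12 to 42 mm above the underside on a foot 14 mm wide. The held weight sags a little at its mouth
- thick_weight_centre (a point): thicker loose weight, the same shape but 22 mm thick (0.75 kg), tab up to 52 mm high; point on its axis, half-way up (11 mm), x out through its slot. Not to be used
- oil_bottle: square oil bottle with black cap, 42 mm wide, 170 mm high, standing on the worktop; origin at its underside
Not all that is in view belongs to the job. Leave any brown look-alike of the part that bears thin_weight_centre alone.

How it is judged:
By the outcome, as a careful person would: the job done as asked, in the order asked, and still so for the second after the job is handed in, with the robot touching nothing.
It also fails if it takes over 70 s, if anything falls off the work surface, if the arm or the gripper's body presses on something with over 40 N, if the wrist force passes 120 N, or if a joint passes its speed limit or range.

## Robot

A 7-joint arm with a two-finger parallel gripper is mounted at the origin on a cart in front of the work surface, level with it; the furniture and walls round the work are solid. World frame = base frame: x ahead of the robot, y to its left, z up, the work surface at z = 0. Lengths are in mm, angles in degrees, forces in N, time in s.
With the tool pointing down it reaches from about 350 to 900 mm from the base axis. Payload 8.1 kg.
Tool frame: the origin (TCP) lies between the finger pads; the fingertips stand r.tcp_to_tips ahead of it and the grasp point (between the pads) lies 6 mm ahead of it (r.tcp_to_tips is the distance from the TCP to the fingertips, in mm); z points along the fingers, x is the direction in which the jaws open and shut, and the axes are right-handed (so a half turn about z gives the same grasp; the last joint's range is limited). The gripper opens to 92 mm and grips with 3 to 60 N. Pads are 19 mm wide; open, the fingers measure 130 mm over their backs; the gripper's body (75 mm by 190 mm) begins 47 mm behind the grasp point.
Start: joints at [-74.347, 24.895, 1.432, 90.138, -0.665, 64.973, -4.303], TCP at [229.413, 581.386, 251.742] pointing down, gripper open.
Joint ranges: [-149.89, 149.89], [-25.12, 119.58], [-72.63, 75.52], [4.76, 147.25], [-75.54, 255.54], [6.69, 114.76], [-157.13, 157.13]. Speed limits (degrees/s): [127.2, 127.2, 172.46, 172.46, 180, 180, 180].

## Interface

Orientations are given as a 3x3 rotation matrix whose columns are the frame's x, y, z axes.
In Python, from bench import r gives the robot as it stands. The module is installed in compiled form; this text tells all that it offers.
- The arm moves only by the tool apply_moves, never from a script. Its argument "rows" is one flat list of numbers, 7 for each row, row after row: the shift along the world's x, y, z in mm, then the turn, a rotation vector about the world's x, y, z in rad, then the gripper command: -1 is shut, 1 is fully open, values between are in proportion. A call has 1 to 10 rows; each row is the pose to reach, as a shift and turn from the pose commanded when the call began; what a row does not reach only later rows make up. A row lasts 1/12 s, in which the tool goes at most 41.7 mm and 7.16 degrees, less where a joint would pass 70% of its speed; a pose out of reach is approached as far as the arm can. A call with a gripper value outside its range is refused whole. The fingers move at their own pace and stop on an object; the grip force is fixed at half the most. Time passes only in rows, so rows that repeat a pose let the fingers close. It gives the time, the measured TCP pose, the force and the opening at its end, in the units of the state.
- r.state(): the state, without advancing time (a new reading comes with each control period).
- r.camera(name): name is "scene" or "side" or "wrist"; returns the picture (400x640x3 uint8, red, green, blue); there is no depth.
- r.get_calibration(name): a dict with "fov_y" (degrees; the focal length in pixels is half the picture's height over the tangent of half this angle, whatever the lens; pixels are square), "cx", "cy" (the principal point, pixels), "dist" ([k1, k2, p1, p2, k3] as OpenCV has them; the pictures are not rectified), "origin" and "attitude" of the camera in the world. Camera axes: x right, y down, z forward; pixel columns grow to the right and rows downward; lengths in mm; the calibration is good to about 2 mm. A picture is of the moment at which its call begins: read the wrist's pose just before it. get_calibration takes no time and is no camera call; for the wrist camera it gives the pose at the moment of the call.
- r.job_done(): hands the job in, once; it reports no verdict.
The state is a dict: "t": time; "joints": joint angles; "dq": joint speeds; "joint_torque": joint torques, N m; "ee_pos": TCP position; "eef_rot": TCP orientation; "ft_force": force on the tool from outside, world axes, zero at the start; "ft_torque": the same for the moment, N m; "gripper_width": finger opening in mm.
Only numpy, scipy, OpenCV 4.12 (cv2) and the standard library are available. Lean on these libraries where they do the work, as an engineer would, in place of code of your own. Each camera call takes 0.05 s, during which the arm holds its last target.

## Working session

There is one attempt and no reset: what is moved stays moved. The work goes in short steps, Python scripts to look and compute and a tool call to move; the robot and the scene stay as the last step left them, time stands still between calls to the robot, and variables do not carry over. Pictures are saved under pics/ and viewed, and the job is handed in when it is done.

Besides the shell and the picture viewer there is one more tool, called after "Call:" as a command line: name --argument value ..., lists and objects as JSON in quotes. apply_moves: Moves the arm, as the interface text tells. Its arguments: {"type":"object","properties":{"rows":{"type":"array"}},"required":["rows"]}

```bash
mkdir -p pics; ls; python3 - <<'E'
from bench import r
import cv2, numpy as np
s=r.state(); print(s); print(r.tcp_to_tips)
for n in ["scene","side","wrist"]:
    print(n, r.get_calibration(n))
    cv2.imwrite(f"pics/{n}0.png", r.camera(n)[:,:,::-1])
E
```

```text
pics
{'t': 0.0, 'joints': array([-74.34655249,  24.9355839 ,   1.43173105,  90.18868188,
        -0.6648728 ,  64.97319837,  -4.30263506]), 'dq': array([-0.02873363, -0.02194921, -0.10822771, -0.09740228, -0.06671355,
       -0.00648266, -0.0414127 ]), 'joint_torque': array([ 1.00992831e-03, -6.67836714e+01,  9.85711589e-01, -3.14462328e+01,
       -6.05970528e-02,  4.29360266e-02,  1.84651581e-04]), 'ee_pos': array([229.27289095, 580.92511055, 250.95736212]), 'eef_rot': array([[ 3.67095430e-01,  9.30183184e-01, -4.34948637e-04],
       [ 9.30181995e-01, -3.67095660e-01, -1.49390857e-03],
       [-1.54927638e-03,  1.43825617e-04, -9.99998790e-01]]), 'ft_force': array([ 0.13196431,  0.26909116, -0.62168458]), 'ft_torque': array([ 0.03055697, -0.01189327,  0.03788583]), 'gripper_width': 92.11002713569506}
25.0
scene {'fov_y': 56.68694847744106, 'cx': 313.5506116269975, 'cy': 193.8826996562523, 'dist': array([-0.01353574,  0.        ,  0.        ,  0.        ,  0.        ]), 'origin': array([198.03525562, 404.99701025, 640.36047529]), 'attitude': array([[-0.80553025, -0.41632016,  0.421
[... 175 characters left out ...]
14646628285405, 'dist': array([-0.12759263,  0.        ,  0.        ,  0.        ,  0.        ]), 'origin': array([306.10477925, 574.53223042, 635.32376803]), 'attitude': array([[-0.93449039, -0.23236093,  0.26969631],
       [-0.35532415,  0.56256555, -0.74650167],
       [ 0.02173597, -0.79342826, -0.60827555]])}
wrist {'fov_y': 61.303004901285384, 'cx': 325.08136360174564, 'cy': 196.53610111508226, 'dist': array([-0.0585053,  0.       ,  0.       ,  0.       ,  0.       ]), 'origin': array([155.85999045, 608.27127594, 383.81683323]), 'attitude': array([[ 0.36699652,  0.89098287,  0.26732578],
       [ 0.93022148, -0.35112959, -0.10675211],
       [-0.00124831,  0.28784984, -0.95767474]])}
```

View pics/scene0.png

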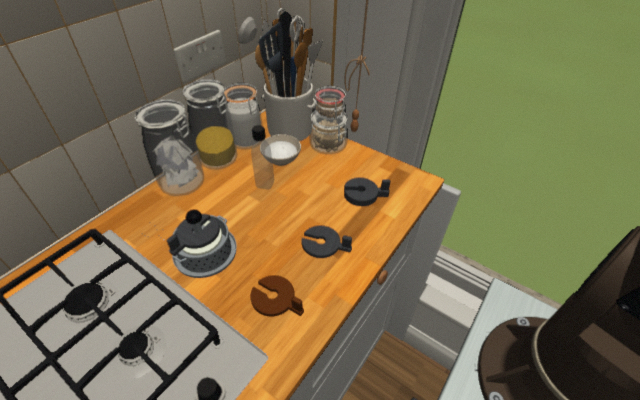

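View pics/side0.png

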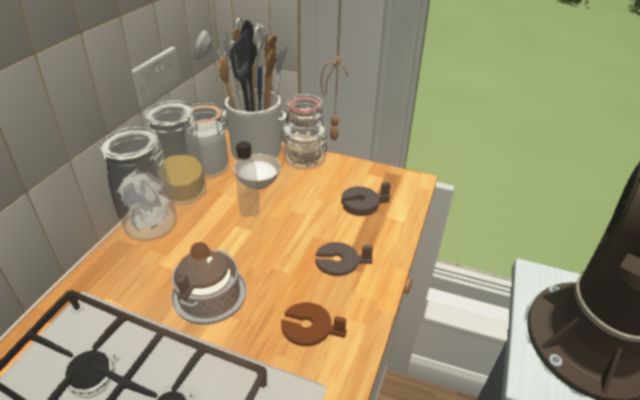

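View pics/wrist0.png

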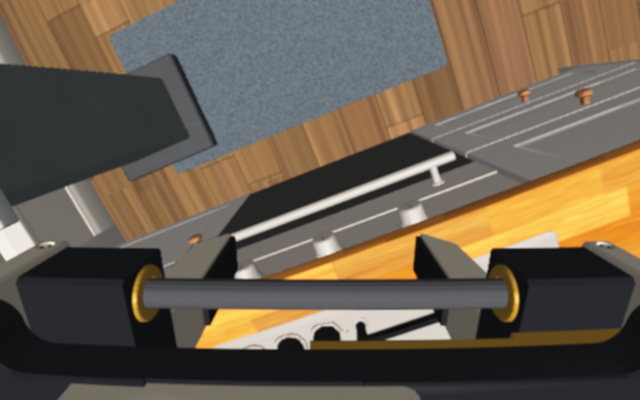

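```bash
cat > h.py <<'E'
import numpy as np, cv2
def K(c):
    f=200/np.tan(np.radians(c['fov_y']/2)); return np.array([[f,0,c['cx']],[0,f,c['cy']],[0,0,1.]])
def ray(c,uv):
    uv=np.array(uv,float).reshape(-1,1,2)
    p=cv2.undistortPoints(uv,K(c),c['dist']).reshape(-1,2)
    d=np.c_[p,np.ones(len(p))]@np.array(c['attitude']).T
    return np.array(c['origin']),d/np.linalg.norm(d,axis=1)[:,None]
def onz(c,uv,z):
    o,d=ray(c,uv); return o+d*((z-o[2])/d[:,2])[:,None]
def proj(c,P):
    R=np.array(c['attitude']); X=(np.array(P,float).reshape(-1,3)-c['origin'])@R
    u,_=cv2.projectPoints(X.reshape(-1,1,3),np.zeros(3),np.zeros(3),K(c),c['dist']); return u.reshape(-1,2)
def tri(c1,u1,c2,u2):
    o1,d1=ray(c1,u1);o2,d2=ray(c2,u2);out=[]
    for a,b in zip(d1,d2):
        M=np.c_[a,-b];t=np.linalg.lstsq(M,o2-o1,rcond=None)[0]
        p,q=o1+a*t[0],o2+b*t[1];out.append(np.r_[(p+q)/2,np.linalg.norm(p-q)])
    return np.array(out)
E
python3 - <<'E'
import cv2,numpy as np
from bench import r
from h import *
a=cv2.imread('pics/scene0.png');b=cv2.imread('pics/side0.png')
cv2.imwrite('pics/a.png',cv2.resize(a[170:320,150:410],None,fx=3,fy=3,interpolation=cv2.INTER_CUBIC))
cv2.imwrite('pics/b.png',cv2.resize(b[170:345,160:410],None,fx=3,fy=3,interpolation=cv2.INTER_CUBIC))
s=r.get_calibration('scene');d=r.get_calibration('side')
print(onz(s,[[320,240],[346,243],[362,190],[273,295],[193,216],[263,185]],12))
print(onz(d,[[337,258],[366,256],[362,200],[306,325],[200,250]],12))
print(tri(s,[[320,240],[194,216]],d,[[337,258],[201,251]]))
E
```

```text
[[ 483.22523522  -14.82802697   12.        ]
 [ 433.64874439  -41.52454337   12.        ]
 [ 491.7708162  -204.93972442   12.        ]
 [ 477.13459233  147.17440096   12.        ]
 [ 757.45855889  102.34188886   12.        ]
 [ 699.45855029  -72.13482614   12.        ]]
[[ 482.11611683  -15.03392143   12.        ]
 [ 431.96001177  -40.93085321   12.        ]
 [ 489.53562345 -205.67212621   12.        ]
 [ 478.54112477  150.38752092   12.        ]
 [ 735.79973708   65.95273512   12.        ]]
[[481.57677252 -12.5981511   14.92512197   0.67252452]
 [661.35003915 152.40527583 117.19670133   1.50596726]]
```

View pics/a.png

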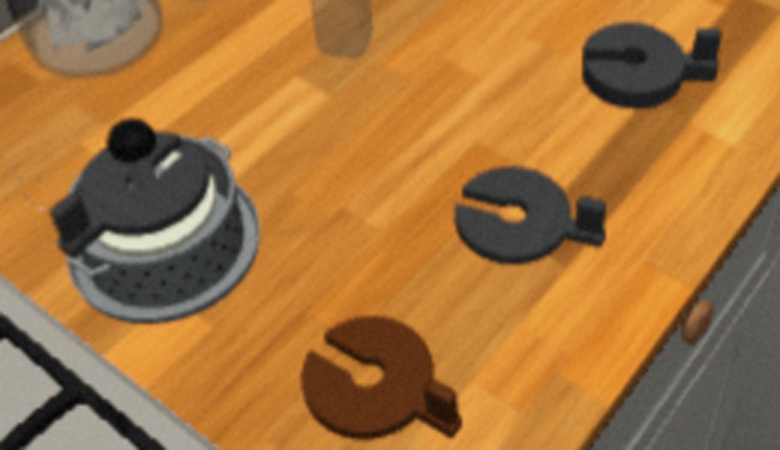

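View pics/b.png

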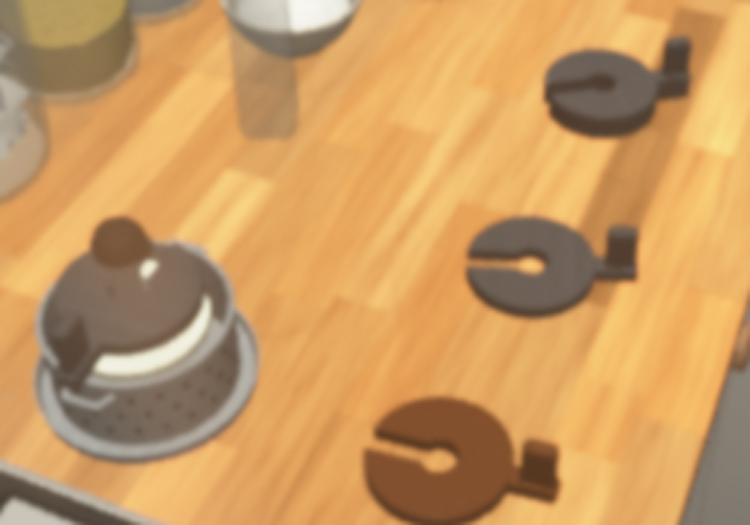

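```bash
python3 - <<'E'
from bench import r
from h import *
s=r.get_calibration('scene');d=r.get_calibration('side')
ca=lambda l:np.array(l)/3+[150,170]
cb=lambda l:np.array(l)/3+[160,170]
# knob centre, press tab top, thin tab top, thick tab top, hole
print(tri(s,ca([[131,139],[72,205],[591,203],[707,36],[513,213],[635,55]]),d,cb([[121,242],[68,332],[623,233],[678,45],[530,265],[601,84]])).round(1))
# tray ellipse centre z~?
print(onz(s,ca([[165,240]]),15),onz(d,cb([[147,380]]),15))
print(onz(s,ca([[513,213],[457,205],[635,55],[168,163]]),[12,12,22,78]), onz(d,cb([[530,265],[468,258],[601,84],[149,268]]),[12,12,22,78]))
E
```

```text
[[ 6.619e+02  1.529e+02  1.173e+02  1.000e-01]
 [ 6.687e+02  2.013e+02  9.310e+01  1.300e+00]
 [ 4.292e+02 -3.450e+01  4.070e+01  7.000e-01]
 [ 4.431e+02 -2.241e+02  5.270e+01  2.400e+00]
 [ 4.832e+02 -1.820e+01  6.600e+00  1.800e+00]
 [ 4.936e+02 -2.056e+02  1.630e+01  3.000e-01]]
[[659.42860715 153.09791134  15.        ]] [[656.44246669 161.50779051  15.        ]]
[[ 479.89296404  -13.88051693   12.        ]
 [ 516.65114307    4.3419764    12.        ]
 [ 490.81302079 -199.85089358   22.        ]
 [ 660.13685248  133.6210395    78.        ]] [[ 482.41474361  -13.95627434   12.        ]
 [ 521.25874914   -4.98450788   12.        ]
 [ 492.05760407 -198.59957104   22.        ]
 [ 662.75263074  132.72799996   78.        ]]
```

Call:
apply_moves --rows '[30,-41,0,0,0,-0.12,1,40,-80,0,0,0,-0.24,1,50,-115,0,0,0,-0.36,1,60,-150,0,0,0,-0.48,1,70,-180,0,0,0,-0.6,1,80,-210,0,0,0,-0.72,1,85,-240,0,0,0,-0.84,1,90,-270,0,0,0,-0.96,1,95,-300,0,0,0,-1.08,1,100,-330,0,0,0,-1.2,1]'

```text
t: 0.98
ee_pos: [329.3, 249.8, 251.6]
eef_rot: [[1.0, -0.011, -0.0], [-0.011, -1.0, 0.0], [-0.0, -0.0, -1.0]]
ft_force: [0.5, 0.2, 0.5]
gripper_width: 91.4
```

Call:
apply_moves --rows '[10,-30,0,0,0,-0.12,1,20,-60,0,0,0,-0.24,1,30,-90,-10,0,0,-0.36,1,40,-120,-20,0,0,-0.48,1,50,-150,-30,0,0,-0.6,1,60,-180,-40,0,0,-0.72,1,70,-210,-50,0,0,-0.84,1,80,-240,-60,0,0,-0.96,1,90,-265,-65,0,0,-1.08,1,100,-287,-70,0,0,-1.2,1]'

```text
t: 1.82
ee_pos: [429.3, -37.6, 181.4]
eef_rot: [[0.351, -0.936, -0.0], [-0.936, -0.351, -0.0], [0.0, 0.0, -1.0]]
ft_force: [-0.1, -0.1, 0.6]
gripper_width: 91.4
```

Call:
apply_moves --rows '[0,0,0,0,0,0,1,0,0,0,0,0,0,1,0,0,0,0,0,0,1]'

```text
t: 2.07
ee_pos: [429.0, -35.1, 181.6]
eef_rot: [[0.359, -0.933, -0.001], [-0.933, -0.359, 0.0], [-0.0, 0.001, -1.0]]
ft_force: [-0.2, -0.2, 0.2]
gripper_width: 92.0
```

```bash
python3 - <<'E'
from bench import r
from h import *
s=r.state();print(s['t'],s['ee_pos'],s['joints'],s['ft_force'],np.degrees(np.arctan2(s['eef_rot'][1,0],s['eef_rot'][0,0])))
print(r.get_calibration('wrist'))
cv2.imwrite('pics/w1.png',r.camera('wrist')[:,:,::-1])
E
```

```text
2.0667 [429.0228754  -35.13956014 181.59648634] [-36.84853459  13.17902187  41.52571214 123.46331053 -11.87764978
  47.25954347 -56.89230316] [-0.17111406 -0.22975468  0.15207373] -68.94270156739306
{'fov_y': 61.303004901285384, 'cx': 325.08136360174564, 'cy': 196.53610111508226, 'dist': array([-0.0585053,  0.       ,  0.       ,  0.       ,  0.       ]), 'origin': array([500.48325928,  -8.61526988, 314.34103606]), 'attitude': array([[ 3.59419982e-01, -8.93776154e-01, -2.68293615e-01],
       [-9.33175900e-01, -3.44284147e-01, -1.03204486e-01],
       [-1.27529488e-04,  2.87458890e-01, -9.57792968e-01]])}
```

View pics/w1.png

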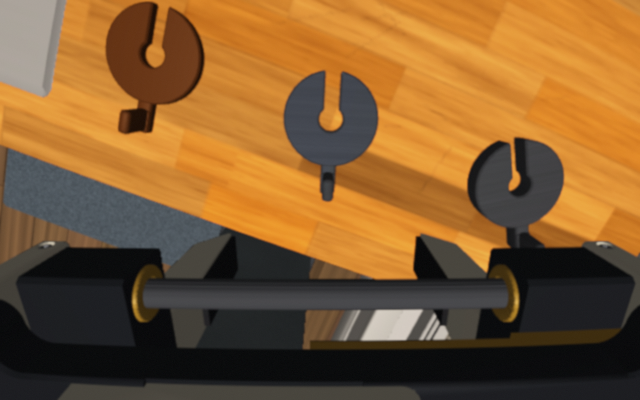

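```bash
python3 - <<'E'
from bench import r
from h import *
c=r.get_calibration('wrist')
im=cv2.imread('pics/w1.png')
roi=im[60:210,270:390]
cv2.imwrite('pics/w1c.png',cv2.resize(roi,None,fx=5,fy=4,interpolation=cv2.INTER_CUBIC) if 0 else cv2.resize(roi,None,fx=4,fy=4,interpolation=cv2.INTER_CUBIC))
m=((roi[:,:,2]<90)).astype(np.uint8)
cs,_=cv2.findContours(m,cv2.RETR_EXTERNAL,cv2.CHAIN_APPROX_NONE)
k=max(cs,key=cv2.contourArea).reshape(-1,2)+[270,60]
P=onz(c,k,12)[:,:2]
# fit circle to rim: points away from tab, robust
ctr=np.array([481,-14.]);
for i in range(10):
    rr=np.linalg.norm(P-ctr,axis=1); q=P[abs(rr-42)<(6 if i<4 else 2.)]
    A=np.c_[2*q,np.ones(len(q))]; s=np.linalg.lstsq(A,(q**2).sum(1),rcond=None)[0]; ctr=s[:2]
print('disc',ctr,np.sqrt(s[2]+ctr@ctr),len(q))
# slot edges: pts with radius between 14 and 40
rr=np.linalg.norm(P-ctr,axis=1)
q=P[(rr>16)&(rr<36)]; d=q-ctr; print('slot mean dir',np.degrees(np.arctan2(*d.mean(0)[::-1])),len(q))
h=P[rr<13]; print('hole pts',len(h),h.mean(0) if len(h) else '')
print('slot via pts', onz(c,[[331,119],[334,75]],12), 'tabtop',onz(c,[[327,172],[327,199]],42))
E
```

```text
disc [483.3523088  -19.66435798] 40.57995055337086 214
slot mean dir 18.55687751608694 50
hole pts 58 [481.79570336 -20.37426893]
slot via pts [[483.99149323 -19.97026662  12.        ]
 [519.21613083  -8.92742482  12.        ]] tabtop [[444.50633553 -31.35696933  42.        ]
 [422.77760509 -39.78858073  42.        ]]
```

View pics/w1c.png

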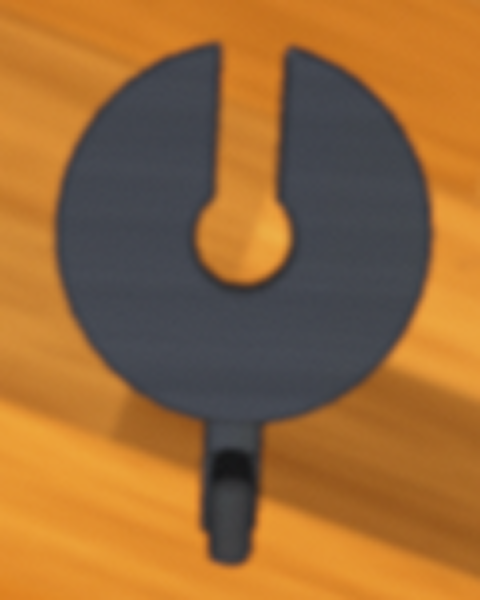

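```bash
python3 - <<'E'
from bench import r
from h import *
c=r.get_calibration('wrist')
p=onz(c,[[331,120],[333.3,71.5]],12); print(p); d=p[1]-p[0]; print(np.degrees(np.arctan2(d[1],d[0])),np.linalg.norm(d))
t=onz(c,[[327.7,180],[327.5,200],[327.6,190]],42);print(t)
d=p[0]-t[2]; print(np.degrees(np.arctan2(d[1],d[0])),np.linalg.norm(d))
E
```

```text
[[483.18760031 -20.28494548  12.        ]
 [521.64479485  -7.33331928  12.        ]]
18.612512535647266 40.57955684100482
[[438.38239927 -34.35693643  42.        ]
 [422.10531393 -40.50290929  42.        ]
 [430.31486477 -37.40299835  42.        ]]
17.939855304569466 63.15499898555502
```

Call:
apply_moves --rows '[1,-2.5,-20,0,0,-0.048,1,1,-2.5,-45,0,0,-0.048,1,1,-2.5,-70,0,0,-0.048,1,1,-2.5,-90,0,0,-0.048,1,1,-2.5,-105,0,0,-0.048,0.2,1,-2.5,-105,0,0,-0.048,0.0,1,-2.5,-105,0,0,-0.048,0.0,1,-2.5,-105,0,0,-0.048,0.0]'

```text
t: 2.78
ee_pos: [430.8, -37.6, 77.6]
eef_rot: [[0.314, -0.95, 0.001], [-0.95, -0.314, 0.0], [-0.0, -0.001, -1.0]]
ft_force: [-0.6, -0.5, -0.1]
gripper_width: 69.4
```

```bash
python3 - <<'E'
from bench import r
from h import *
s=r.state();print(s['t'],s['ee_pos'],s['gripper_width'],s['ft_force'],np.degrees(np.arctan2(s['eef_rot'][1,0],s['eef_rot'][0,0])))
cv2.imwrite('pics/w2.png',r.camera('wrist')[:,:,::-1])
c=r.get_calibration('wrist')
p=s['ee_pos'];x=s['eef_rot'][:,0]
print(proj(c,[p+[0,0,-25]+x*s['gripper_width']/2,p+[0,0,-25]-x*s['gripper_width']/2,[p[0],p[1],42]]))
E
```

```text
2.7833 [430.78871263 -37.55790064  77.56817351] 69.44877664693472 [-0.63270961 -0.5130391  -0.05763764] -71.72083339089805
[[390.17187621 250.70961143]
 [255.43715117 250.72224612]
 [322.91426664 242.32884458]]
```

View pics/w2.png

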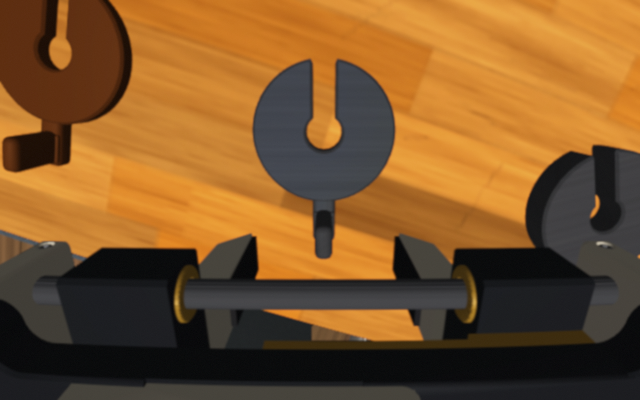

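Call:
apply_moves --rows '[0,0,-12,0,0,0,0,0,0,-24,0,0,0,0,0,0,-32,0,0,0,0,0,0,-37.5,0,0,0,0,0,0,-37.5,0,0,0,0,0,0,-37.5,0,0,0,-0.5,0,0,-37.5,0,0,0,-1,0,0,-37.5,0,0,0,-1,0,0,-37.5,0,0,0,-1,0,0,-37.5,0,0,0,-1]'

```text
t: 3.67
ee_pos: [430.6, -38.1, 39.5]
eef_rot: [[0.312, -0.95, 0.001], [-0.95, -0.312, 0.0], [0.0, -0.0, -1.0]]
ft_force: [0.7, 0.1, 0.0]
gripper_width: 17.1
```

Call:
apply_moves --rows '[0,0,0,0,0,0,-1,0,0,0,0,0,0,-1,0,0,0,0,0,0,-1,0,0,0,0,0,0,-1,0,0,0,0,0,0,-1]'

```text
t: 4.08
ee_pos: [430.3, -37.9, 39.3]
eef_rot: [[0.313, -0.95, -0.0], [-0.95, -0.313, 0.0], [-0.0, 0.0, -1.0]]
ft_force: [-1.8, 2.6, 6.5]
gripper_width: 10.0
```

```bash
python3 - <<'E'
from bench import r
from h import *
s=r.state();print(s['t'],s['ee_pos'],s['gripper_width'],s['ft_force'],np.degrees(np.arctan2(s['eef_rot'][1,0],s['eef_rot'][0,0])))
cv2.imwrite('pics/w3.png',r.camera('wrist')[:,:,::-1])
E
```

```text
4.0833 [430.33190355 -37.85254211  39.34821308] 10.036554762255795 [-1.80402236  2.64522923  6.49770304] -71.78707108120622
```

View pics/w3.png

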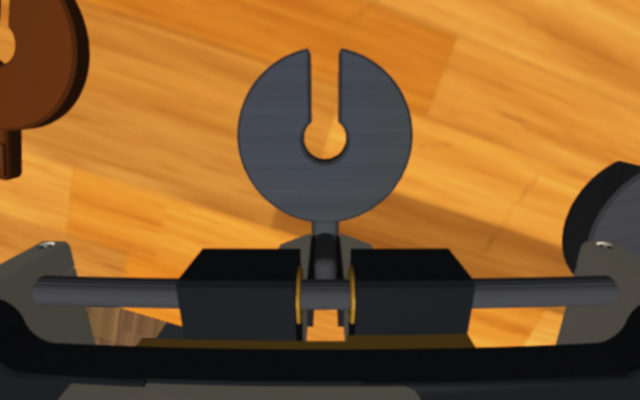

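```bash
python3 - <<'E'
from bench import r
from h import *
s=r.state();c=r.get_calibration('wrist');R=s['eef_rot'];p=s['ee_pos']
im=cv2.imread('pics/w3.png')
m=(im[:,:,2]<95).astype(np.uint8); m[225:]=0; m[:,:230]=0; m[:,420:]=0
cs,_=cv2.findContours(m,cv2.RETR_EXTERNAL,cv2.CHAIN_APPROX_NONE)
k=max(cs,key=cv2.contourArea).reshape(-1,2)
for z in (12,):
    P=onz(c,k,z)[:,:2];ctr=P.mean(0)
    for i in range(12):
        rr=np.linalg.norm(P-ctr,axis=1); q=P[abs(rr-41.5)<(6 if i<5 else 2)]
        A=np.c_[2*q,np.ones(len(q))]; t=np.linalg.lstsq(A,(q**2).sum(1),rcond=None)[0]; ctr=t[:2]
    print('ctr',ctr,np.sqrt(t[2]+ctr@ctr),len(q), 'tool', R.T@(np.r_[ctr,z]-p))
    rr=np.linalg.norm(P-ctr,axis=1); q=P[(rr<12)]; print(len(q),q.mean(0))
    d=P[(rr>16)&(rr<36)]-ctr; print(np.degrees(np.arctan2(*d.mean(0)[::-1])))
E
```

```text
ctr [483.60443229 -21.0447141 ] 41.00102198796041 466 tool [  0.72418925 -55.86719166  27.35379973]
98 [482.45430681 -21.48660163]
18.340532551513068
```

Call:
apply_moves --rows '[0,0,3,0,0,0,-1,0,0,10,0,0,0,-1,0,0,25,0,0,0,-1,0,0,45,0,0,0,-1,0,0,65,0,0,0,-1,0,0,85,0,0,0,-1,0,0,105,0,0,0,-1,0,0,125,0,0,0,-1,0,0,145,0,0,0,-1,0,0,165,0,0,0,-1]'

```text
t: 4.97
ee_pos: [429.5, -38.6, 205.2]
eef_rot: [[0.312, -0.95, -0.001], [-0.95, -0.312, -0.001], [0.0, 0.001, -1.0]]
ft_force: [0.1, -0.3, -5.4]
gripper_width: 9.9
```

Call:
apply_moves --rows '[10,5,15,0,0,-0.02,-1,28,12,15,0,0,-0.05,-1,50,20,15,0,0,-0.09,-1,75,30,15,0,0,-0.14,-1,100,40,15,0,0,-0.19,-1,125,50,15,0,0,-0.24,-1,145,58,15,0,0,-0.28,-1,160,64,15,0,0,-0.31,-1,168,68,15,0,0,-0.318,-1,170,68,15,0,0,-0.318,-1]'

```text
t: 5.8
ee_pos: [600.8, 30.8, 218.8]
eef_rot: [[0.001, -1.0, -0.001], [-1.0, -0.001, -0.001], [0.001, 0.001, -1.0]]
ft_force: [0.1, 1.2, -4.9]
gripper_width: 9.8
```

Call:
apply_moves --rows '[0,0,0,0,0,0,-1,0,0,0,0,0,0,-1,0,0,0,0,0,0,-1]'

```text
t: 6.05
ee_pos: [599.3, 29.1, 219.4]
eef_rot: [[-0.001, -1.0, -0.001], [-1.0, 0.001, 0.0], [-0.0, 0.001, -1.0]]
ft_force: [0.3, -0.1, -5.8]
gripper_width: 9.7
```

```bash
python3 - <<'E'
from bench import r
from h import *
import pickle
s=r.state();print(s['t'],s['ee_pos'],s['joints'],s['gripper_width'],s['ft_force'],s['ft_torque'],np.degrees(np.arctan2(s['eef_rot'][1,0],s['eef_rot'][0,0])))
c=r.get_calibration('wrist');pickle.dump((s,c),open('w4.pkl','wb'))
cv2.imwrite('pics/w4.png',r.camera('wrist')[:,:,::-1])
E
```

```text
6.05 [599.31757884  29.10402463 219.39385667] [-37.82970689  28.7846036   44.49404219  98.64957383 -22.49750189
  61.91835467 -76.10923904] 9.679875964608083 [ 0.30003925 -0.09487526 -5.83183738] [-0.07031394  0.40463717 -0.0120314 ] -90.05780065860722
```

View pics/w4.png

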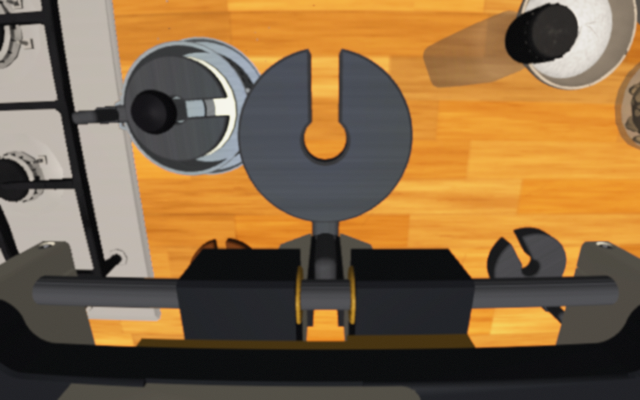

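```bash
python3 - <<'E'
import cv2
im=cv2.imread('pics/w4.png')
cv2.imwrite('pics/w4c.png',cv2.resize(im[20:190,65:265],None,fx=4,fy=3.5,interpolation=cv2.INTER_CUBIC)[:600])
E
```

```text
(no output)
```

View pics/w4c.png

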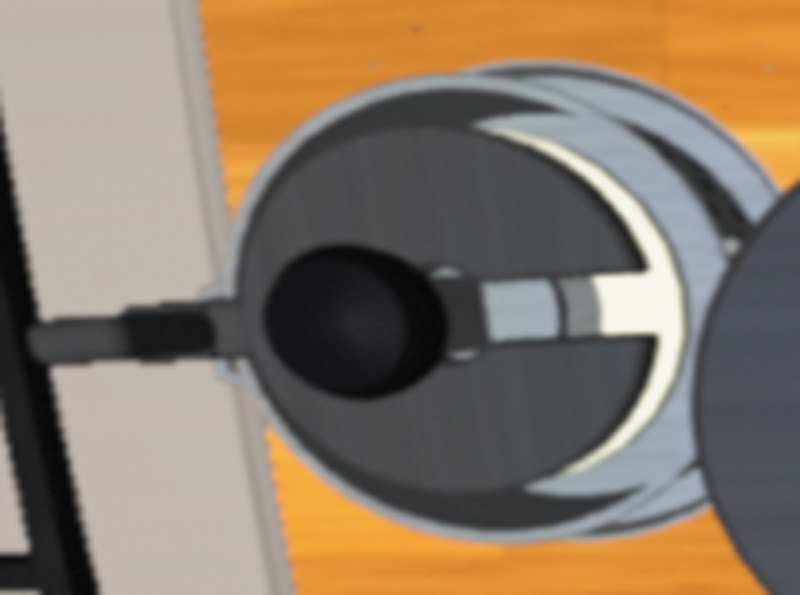

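```bash
cat > m.py <<'E'
import pickle
from h import *
s,c=pickle.load(open('w4.pkl','rb'))
u=lambda l:np.array(l,float)/[4,3.5]+[65,20]
def yaw(a,b): d=b-a; return np.degrees(np.arctan2(d[1],d[0]))
for n,l in dict(top=[[485,280],[645,270]],bot=[[490,347],[655,337]],mid=[[480,314],[648,304]]).items():
    P=onz(c,u(l),78); print(n,P.round(1),yaw(P[1],P[0]),'=> press yaw',yaw(P[1],P[0])-90)
P=onz(c,u([[30,343],[122,336]]),108);print('tabtop',P.round(1),yaw(P[1],P[0])-90)
im=cv2.imread('pics/w4.png')
m=(im.max(2)<34).astype(np.uint8);m[:,:128]=0;m[:,182:]=0;m[:85]=0;m[140:]=0
cs,_=cv2.findContours(m,cv2.RETR_EXTERNAL,cv2.CHAIN_APPROX_NONE)
k=max(cs,key=cv2.contourArea);e=cv2.fitEllipse(k);print(e,cv2.boundingRect(k))
print('knob',onz(c,[e[0]],113.5))
# tray/mould rim ellipse left for centre
E
python3 m.py
```

```text
top [[673.6 137.6  78. ]
 [675.4 105.4  78. ]] 93.14472253311145 => press yaw 3.144722533111448
bot [[658.7 138.2  78. ]
 [660.6 104.5  78. ]] 93.21517073914258 => press yaw 3.215170739142579
mid [[666.1 139.4  78. ]
 [667.9 105.3  78. ]] 93.04771435260503 => press yaw 3.047714352605027
tabtop [[662.9 212.7 108. ]
 [664.  194.5 108. ]] 3.232246332145607
((153.91798400878906, 111.48359680175781), (41.30710983276367, 45.693912506103516), 121.15125274658203) (132, 90, 45, 44)
knob [[666.53652189 147.2763957  113.5       ]]
```

```bash
python3 - <<'E'
from bench import r
from h import *
s=r.state();print(s['t'],s['ee_pos'])
for n in ['scene','side']:
    im=r.camera(n)[:,:,::-1]; cv2.imwrite(f'pics/{n}5.png',im)
    c=r.get_calibration(n)
    R=s['eef_rot'];p=s['ee_pos']
    ctr=p+R@[0,-57,27.4]  # top centre
    pt=proj(c,[ctr,ctr+[42,0,0],[665,150,113]]);print(n,pt)
    x,y=pt[0].astype(int); x0=min(max(x-130,0),380);y0=min(max(y-100,0),200)
    print('off',x0,y0); cv2.imwrite(f'pics/{n}5c.png',cv2.resize(im[y0:y0+200,x0:x0+260],None,fx=3,fy=3,interpolation=cv2.INTER_CUBIC))
E
```

```text
6.1 [599.52321375  29.25625478 219.49018844]
scene [[236.61829617 154.23037531]
 [221.57958027 146.45533069]
 [194.28146451 216.27959348]]
off 106 54
side [[236.39529802 172.71151797]
 [215.19162828 167.44803619]
 [200.06883967 250.84987679]]
off 106 72
```

View pics/scene5c.png

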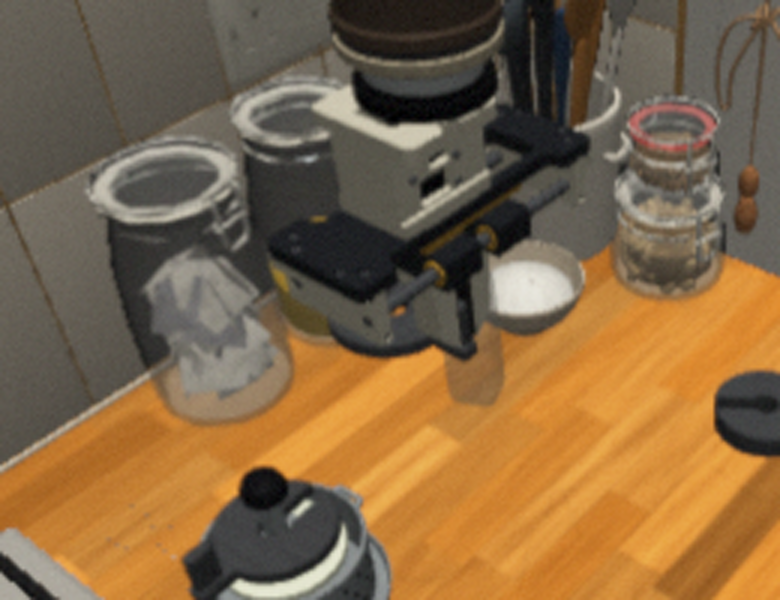

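View pics/side5c.png

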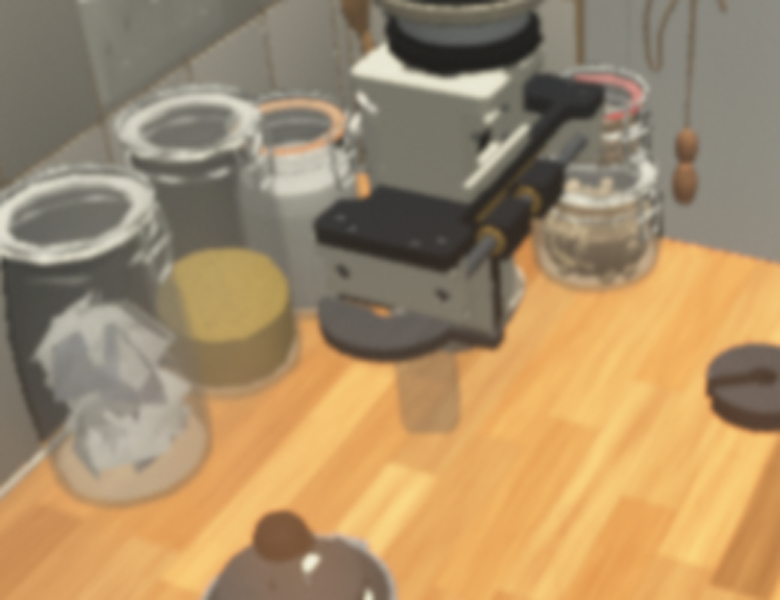

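Call:
apply_moves --rows '[-5,11,0,0,0,0.01,-1,-12,26,0,0,0,0.02,-1,-20,44,0,0,0,0.03,-1,-30,64,0,0,0,0.04,-1,-38,83,0,0,0,0.05,-1,-46,98,0,0,0,0.055,-1,-51,109,0,0,0,0.055,-1,-52,112.5,0,0,0,0.055,-1,-52,112.5,0,0,0,0.055,-1,-52,112.5,0,0,0,0.055,-1]'

```text
t: 7.03
ee_pos: [548.7, 141.6, 219.4]
eef_rot: [[0.054, -0.999, 0.001], [-0.999, -0.054, -0.001], [0.001, -0.001, -1.0]]
ft_force: [0.3, -0.3, -4.9]
gripper_width: 9.7
```

```bash
python3 - <<'E'
from bench import r
from h import *
import pickle
s=r.state();print(s['t'],s['ee_pos'],s['gripper_width'],s['ft_force'],s['ft_torque'],np.degrees(np.arctan2(s['eef_rot'][1,0],s['eef_rot'][0,0])))
c=r.get_calibration('wrist');pickle.dump((s,c),open('w6.pkl','wb'))
im=r.camera('wrist')[:,:,::-1]
cv2.imwrite('pics/w6.png',im);cv2.imwrite('pics/w6c.png',cv2.resize(im[0:160,220:430],None,fx=3.6,fy=3.6,interpolation=cv2.INTER_CUBIC))
E
```

```text
7.0333 [548.7359358  141.6137956  219.44036242] 9.685360447905133 [ 0.34112009 -0.26315677 -4.89115407] [-0.14034321  0.39763736 -0.01664535] -86.89597072014763
```

View pics/w6c.png

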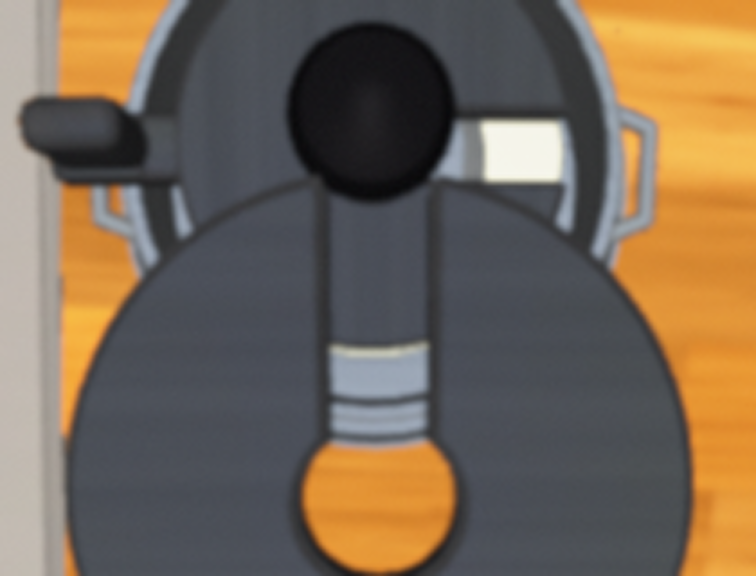

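```bash
python3 - <<'E'
from h import *
import pickle
s,c=pickle.load(open('w6.pkl','rb'));R=s['eef_rot'];p=s['ee_pos']
im=cv2.imread('pics/w6.png')
m=(im.max(2)<40).astype(np.uint8);m[:,:295]=0;m[:,350:]=0;m[60:]=0
cs,_=cv2.findContours(m,cv2.RETR_EXTERNAL,cv2.CHAIN_APPROX_NONE)
k=max(cs,key=cv2.contourArea);e=cv2.fitEllipse(k);print(e)
for uv in ([371.5/3.6+220,111/3.6],e[0]):
  for z in (110,113.5,118):
    K_=onz(c,[uv],z)[0]; print('knob',K_, R.T@(K_-p))
q=np.array([[378.5,185],[378.5,300],[379.5,430],[380,497]])/3.6+[220,0]
for t in onz(c,q,p[2]-27.4): print('slot', R.T@(t-p))
# edges first weight slot at z 78
e1=onz(c,np.array([[465,117],[560,118],[490,184],[562,184]])/3.6+[220,0],78);print(e1)
for a,b in ((0,1),(2,3)):
    d=e1[a]-e1[b];print(np.degrees(np.arctan2(d[1],d[0]))-90)
print('firstweight mouth mid',(e1[1]+e1[3])/2)
# disc circle fit
E
```

```text
((322.5912170410156, 30.660327911376953), (45.1528205871582, 48.43051528930664), 2.4567296504974365)
knob [667.05651353 147.89442146 110.        ] [ 7.35886103e-02 -1.18422127e+02  1.09510697e+02]
knob [666.45015238 147.8455816  113.5       ] [ 9.15039963e-02 -1.17816087e+02  1.06010347e+02]
knob [665.67054518 147.7827875  118.        ] [ 1.14538064e-01 -1.17036893e+02  1.01509896e+02]
knob [667.14197527 148.29870032 110.        ] [  -0.32546939 -118.52935439  109.51053501]
knob [666.53437957 148.24402038 113.5       ] [  -0.30178934 -117.92176579  106.01018677]
knob [665.75318509 148.17371761 118.        ] [  -0.27134356 -117.14058045  101.50973904]
slot [  1.34586414 -95.70054374  27.45754735]
slot [  1.34784226 -82.05915666  27.44945543]
slot [  1.47944606 -65.95111272  27.43997348]
slot [  1.54814578 -57.32471451  27.43489458]
[[672.52692155 128.8247035   78.        ]
 [673.53238909 109.00771039  78.        ]
 [659.65437059 122.62439473  78.        ]
 [660.57248787 107.4326534   78.        ]]
2.904562151261686
3.458480464863513
firstweight mouth mid [667.05243848 108.22018189  78.        ]
```

Call:
apply_moves --rows '[-5,1,0,0,0,0,-1,-12,1,-3,0,0,0,-1,-16,1,-12,0,0,0,-1,-16,1,-25,0,0,0,-1,-16,1,-40,0,0,0,-1,-16,1,-55,0,0,0,-1,-16,1,-70,0,0,0,-1,-16,1,-83,0,0,0,-1,-16,1,-92,0,0,0,-1,-16,1,-95,0,0,0,-1]'

```text
t: 7.92
ee_pos: [531.1, 142.9, 122.5]
eef_rot: [[0.054, -0.999, -0.002], [-0.999, -0.054, -0.001], [0.001, 0.003, -1.0]]
ft_force: [-0.7, 0.9, -4.4]
gripper_width: 10.0
```

Call:
apply_moves --rows '[0,0,0,0,0,0,-1,0,0,0,0,0,0,-1,0,0,0,0,0,0,-1]'

```text
t: 8.17
ee_pos: [532.9, 143.4, 124.9]
eef_rot: [[0.055, -0.999, 0.001], [-0.999, -0.055, 0.0], [-0.0, -0.001, -1.0]]
ft_force: [-0.0, -1.0, -5.2]
gripper_width: 9.7
```

```bash
cat > look.py <<'E'
import sys
from bench import r
from h import *
import pickle
n=sys.argv[1]
s=r.state();print(s['t'],s['ee_pos'],s['gripper_width'],s['ft_force'],s['ft_torque'],np.degrees(np.arctan2(s['eef_rot'][1,0],s['eef_rot'][0,0])))
for a in sys.argv[2:]:
    c=r.get_calibration(a);im=r.camera(a)[:,:,::-1];cv2.imwrite(f'pics/{a}{n}.png',im);pickle.dump((s,c),open(f'{a}{n}.pkl','wb'))
    if a=='wrist': o=im[0:200,220:430]
    elif a=='scene': o=im[120:300,120:340]
    else: o=im[150:330,120:340]
    cv2.imwrite(f'pics/{a}{n}c.png',cv2.resize(o,None,fx=3,fy=3,interpolation=cv2.INTER_CUBIC))
E
python3 look.py 7 wrist scene side
```

```text
8.1667 [532.9302178  143.37349483 124.92591984] 9.72852322052528 [-0.03743911 -1.02551358 -5.24923565] [-0.12676069  0.35180621 -0.01726452] -86.87532901560827
```

View pics/wrist7c.png

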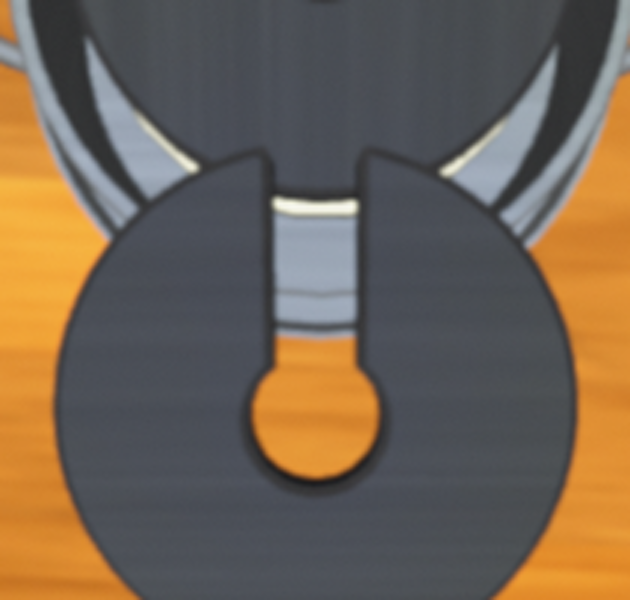

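View pics/scene7c.png

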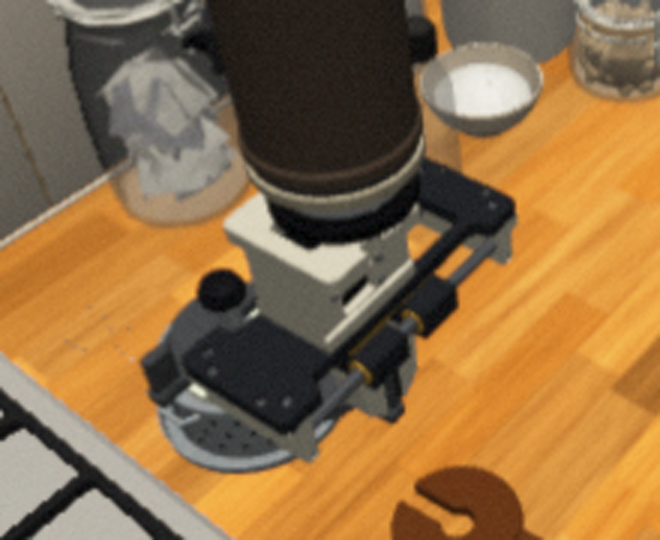

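View pics/side7c.png

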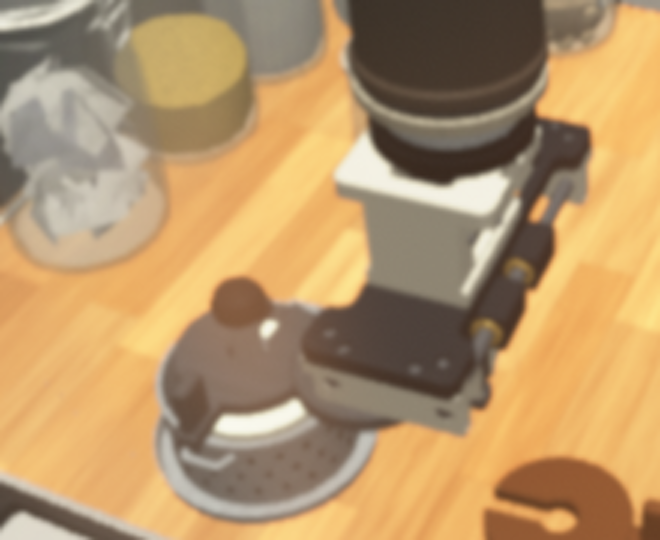

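```bash
python3 - <<'E'
from h import *
import pickle
s,c=pickle.load(open('wrist7.pkl','rb'));R=s['eef_rot'];p=s['ee_pos']
im=cv2.imread('pics/wrist7.png')
g=cv2.GaussianBlur(im,(0,0),0.8).astype(float).sum(2)
# first weight edges in rows 2..45: scan out from centre until bright jump
pts=[]
for y in range(2,50):
    L=g[y]
    for sgn in (-1,1):
        gr=[ (abs(L[x+1]-L[x-1]),x) for x in (range(240,300) if sgn<0 else range(350,412))]
        xs=[]
# contour approach: bright cream/steel next to dark disc -- threshold
m=(im.min(2)<85).astype(np.uint8)
cv2.imwrite('pics/m7.png',cv2.resize(m[0:200,220:430]*255,None,fx=3,fy=3))
def T(uv,z): return np.array([R.T@(q-p) for q in onz(c,uv,z)])
def pick(l): return np.array(l,float)/3+[220,0]
q=T(pick([[80,10],[100,55],[137,115],[195,168],[565,10],[552,45],[505,122],[445,172],[317,196],[275,192],[355,193]]),78)[:,:2]
A=np.c_[2*q,np.ones(len(q))];t=np.linalg.lstsq(A,(q**2).sum(1),rcond=None)[0];print('first ctr',t[:2],np.sqrt(t[2]+t[:2]@t[:2])); print((np.linalg.norm(q-t[:2],axis=1)).round(1))
print('slot',T(pick([[316.5,180],[316,250],[315.5,340],[316.5,414]]),p[2]-27.4))
E
```

```text
first ctr [   2.62807784 -131.71894041] 40.903473579123016
[40.9 40.7 41.2 41.7 40.7 40.7 41.4 41.7 40.3 40.5 40.2]
slot [[  1.51262678 -92.06071034  27.51110889]
 [  1.4415915  -82.04224593  27.49899282]
 [  1.36891378 -68.71334675  27.48286688]
 [  1.52873125 -57.32921165  27.46902974]]
```

View pics/m7.png

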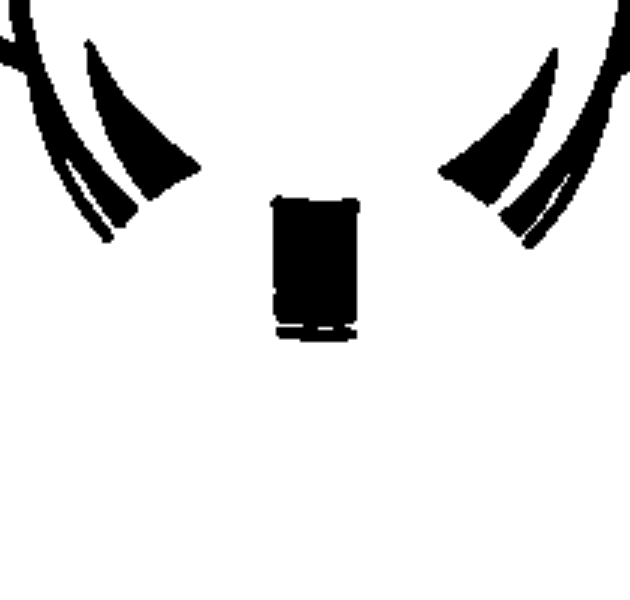

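Call:
apply_moves --rows '[2,-0.4,0,0,0,0,-1,4,-0.7,0,0,0,0,-1,6,-0.7,0,0,0,0,-1,9,-0.5,0,0,0,0,-1,12,-0.3,0,0,0,0,-1,15,-0.2,0,0,0,0,-1,17,0,0,0,0,0,-1,18,0,0,0,0,0,-1,18,0,0,0,0,0,-1,18,0,0,0,0,0,-1]'

```text
t: 9.15
ee_pos: [550.3, 143.3, 124.2]
eef_rot: [[0.055, -0.999, -0.0], [-0.999, -0.055, -0.0], [0.0, 0.0, -1.0]]
ft_force: [-1.3, -0.6, -4.9]
gripper_width: 9.6
```

```bash
python3 look.py 8 wrist
```

```text
9.15 [550.33064881 143.33584283 124.15511699] 9.591295187118707 [-1.28228248 -0.62208444 -4.93491516] [-0.04449804  0.34666011 -0.00698988] -86.86617589243022
```

View pics/wrist8c.png

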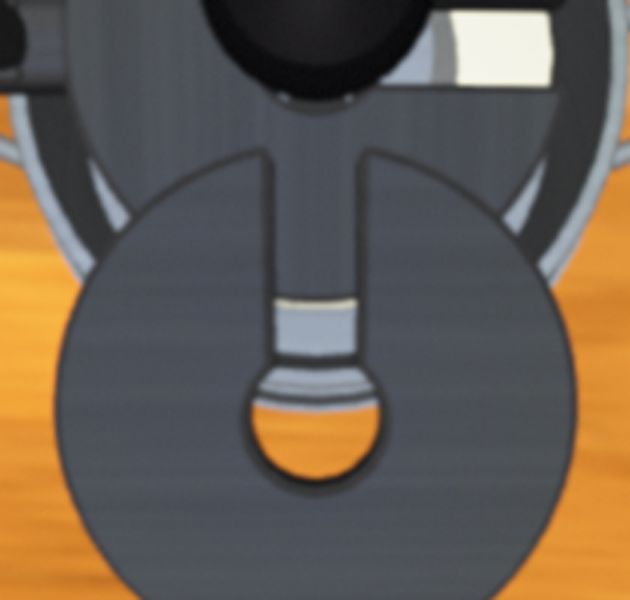

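Call:
apply_moves --rows '[1,0,0,0,0,0,-1,2,0.1,0,0,0,0,-1,3,0.1,0,0,0,0,-1,4,0.2,0,0,0,0,-1,5,0.3,0,0,0,0,-1,6,0.3,0,0,0,0,-1,7,0.4,0,0,0,0,-1,8,0.4,0,0,0,0,-1]'

```text
t: 9.87
ee_pos: [558.6, 143.8, 124.2]
eef_rot: [[0.055, -0.999, 0.0], [-0.999, -0.055, -0.0], [0.0, -0.0, -1.0]]
ft_force: [0.2, -0.3, -4.0]
gripper_width: 9.6
```

Call:
apply_moves --rows '[1,0,0,0,0,0,-1,2,0.1,0,0,0,0,-1,3,0.1,0,0,0,0,-1,4,0.2,0,0,0,0,-1]'

```text
t: 10.2
ee_pos: [562.5, 144.0, 124.2]
eef_rot: [[0.055, -0.999, -0.0], [-0.999, -0.055, -0.0], [0.0, 0.0, -1.0]]
ft_force: [-1.4, 0.8, -5.6]
gripper_width: 9.4
```

```bash
python3 look.py 9 wrist
```

```text
10.2 [562.50388964 143.97447305 124.22608638] 9.407880552324412 [-1.40992824  0.84736021 -5.59814186] [-0.03355764  0.3865064   0.05576461] -86.86588804072626
```

View pics/wrist9c.png

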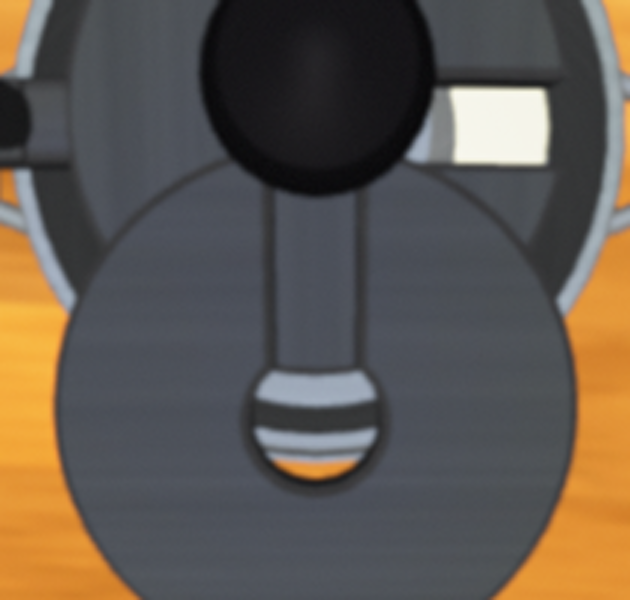

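Call:
apply_moves --rows '[1,0,0,0,0,0,-1,2,0.1,0,0,0,0,-1,3,0.1,0,0,0,0,-1,4,0.2,0,0,0,0,-1,5,0.2,0,0,0,0,-1,6,0.3,0,0,0,0,-1,7,0.3,0,0,0,0,-1,8,0.4,0,0,0,0,-1]'

```text
t: 10.92
ee_pos: [570.5, 144.4, 124.2]
eef_rot: [[0.055, -0.999, 0.0], [-0.999, -0.055, -0.0], [0.0, -0.0, -1.0]]
ft_force: [0.1, 0.7, -4.5]
gripper_width: 9.9
```

Call:
apply_moves --rows '[1,0,0,0,0,0,-1,2,0.1,0,0,0,0,-1,3,0.1,0,0,0,0,-1,4,0.2,0,0,0,0,-1,5,0.2,0,0,0,0,-1,6,0.3,0,0,0,0,-1,7,0.3,0,0,0,0,-1,8,0.4,0,0,0,0,-1]'

```text
t: 11.58
ee_pos: [578.5, 144.8, 124.2]
eef_rot: [[0.055, -0.999, -0.0], [-0.999, -0.055, -0.0], [0.0, 0.0, -1.0]]
ft_force: [0.0, 0.1, -5.3]
gripper_width: 10.0
```

```bash
python3 look.py 10 wrist
```

```text
11.5833 [578.50649271 144.75820654 124.2376045 ] 9.98507063668534 [ 0.03622543  0.06787587 -5.28725147] [-0.05383978  0.38180832  0.03277894] -86.86670706644568
```

View pics/wrist10c.png

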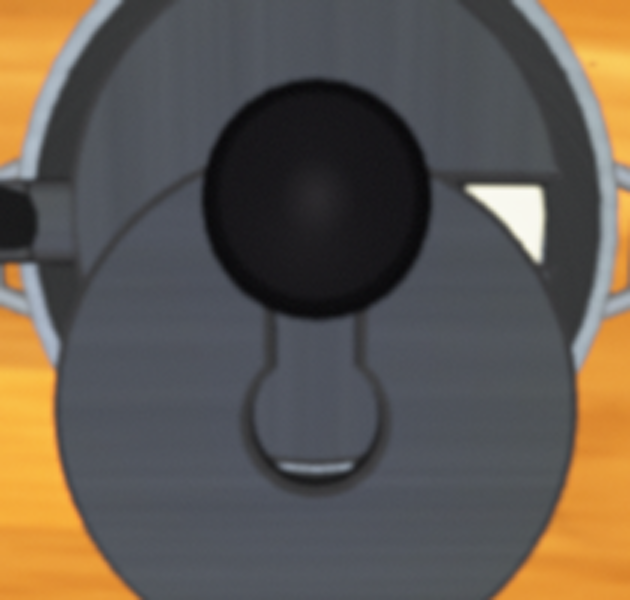

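```bash
cat > rem.py <<'E'
import sys,pickle
from h import *
n,x,y=sys.argv[1],float(sys.argv[2]),float(sys.argv[3])
s,c=pickle.load(open(f'wrist{n}.pkl','rb'));R=s['eef_rot'];p=s['ee_pos']
for z in (110,113.5,117):
    k=onz(c,[[x/3+220,y/3]],z)[0]; print(z,k.round(2),(R.T@(k-p)).round(2))
E
python3 rem.py 10 317 198
```

```text
110 [666.91 148.01 110.  ] [  1.58 -88.45  14.24]
113.5 [666.62 148.   113.5 ] [  1.58 -88.16  10.74]
117 [666.34 147.99 117.  ] [  1.57 -87.88   7.24]
```

Call:
apply_moves --rows '[1.2,0.1,0,0,0,0,-1,2.4,0.1,0,0,0,0,-1,3.6,0.2,0,0,0,0,-1,4.8,0.2,0,0,0,0,-1,6,0.3,0,0,0,0,-1,7.2,0.4,0,0,0,0,-1,8.4,0.4,0,0,0,0,-1,9.6,0.5,0,0,0,0,-1,10.8,0.6,0,0,0,0,-1,12,0.6,0,0,0,0,-1]'

```text
t: 12.47
ee_pos: [590.5, 145.4, 124.2]
eef_rot: [[0.055, -0.999, 0.0], [-0.999, -0.055, -0.0], [0.0, 0.0, -1.0]]
ft_force: [-0.3, 0.2, -5.2]
gripper_width: 10.0
```

Call:
apply_moves --rows '[1.2,0.1,0,0,0,0,-1,2.4,0.1,0,0,0,0,-1,3.6,0.2,0,0,0,0,-1,4.8,0.2,0,0,0,0,-1,6,0.3,0,0,0,0,-1,7.2,0.4,0,0,0,0,-1,8.4,0.4,0,0,0,0,-1,9.6,0.5,0,0,0,0,-1,10.8,0.6,0,0,0,0,-1,12,0.6,0,0,0,0,-1]'

```text
t: 13.3
ee_pos: [602.5, 146.0, 124.2]
eef_rot: [[0.055, -0.999, -0.0], [-0.999, -0.055, -0.0], [0.0, 0.0, -1.0]]
ft_force: [-0.2, -0.0, -4.8]
gripper_width: 9.8
```

```bash
python3 look.py 11 wrist
```

```text
13.3 [602.53316389 145.99819473 124.22559818] 9.819489391027203 [-0.18404108 -0.0442914  -4.78676589] [-0.10443747  0.38819623 -0.02225211] -86.86459718806407
```

View pics/wrist11c.png

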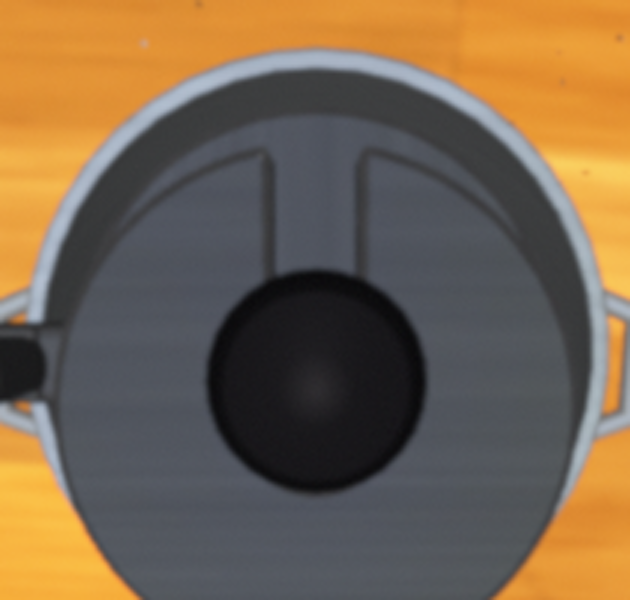

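```bash
python3 rem.py 11 316.5 381
```

```text
110 [666.14 147.97 110.  ] [  1.51 -63.62  14.22]
113.5 [666.45 147.99 113.5 ] [  1.51 -63.93  10.72]
117 [666.75 148.01 117.  ] [  1.5  -64.23   7.22]
```

Call:
apply_moves --rows '[1,0.1,0,0,0,0,-1,2,0.1,0,0,0,0,-1,3,0.2,0,0,0,0,-1,4,0.2,0,0,0,0,-1,5,0.3,0,0,0,0,-1,6,0.3,0,0,0,0,-1,6.6,0.35,0,0,0,0,-1,6.6,0.35,0,0,0,0,-1]'

```text
t: 14.02
ee_pos: [609.2, 146.4, 124.2]
eef_rot: [[0.055, -0.999, 0.0], [-0.999, -0.055, -0.0], [0.0, -0.0, -1.0]]
ft_force: [-0.5, 0.8, -5.2]
gripper_width: 10.2
```

Call:
apply_moves --rows '[0.3,0,0,0,0,0,-1,0.6,0,0,0,0,0,-1,0.8,0,0,0,0,0,-1,0.8,0,0,0,0,0,-1]'

```text
t: 14.35
ee_pos: [609.8, 146.4, 124.2]
eef_rot: [[0.055, -0.999, 0.0], [-0.999, -0.055, -0.0], [0.0, -0.0, -1.0]]
ft_force: [0.4, -0.0, -4.3]
gripper_width: 9.4
```

Call:
apply_moves --rows '[0.2,0,0,0,0,0,-1,0.4,0,0,0,0,0,-1,0.4,0,0,0,0,0,-1]'

```text
t: 14.6
ee_pos: [610.2, 146.3, 124.2]
eef_rot: [[0.055, -0.999, 0.0], [-0.999, -0.055, -0.0], [0.0, -0.0, -1.0]]
ft_force: [-0.9, -0.6, -4.9]
gripper_width: 10.2
```

Call:
apply_moves --rows '[0.2,0,0,0,0,0,-1,0.4,0,0,0,0,0,-1,0.4,0,0,0,0,0,-1]'

```text
t: 14.85
ee_pos: [610.6, 146.4, 124.3]
eef_rot: [[0.055, -0.999, 0.0], [-0.999, -0.055, -0.0], [0.0, -0.0, -1.0]]
ft_force: [0.4, -0.3, -4.5]
gripper_width: 9.7
```

Call:
apply_moves --rows '[0.2,0,0,0,0,0,-1,0.4,0,0,0,0,0,-1,0.4,0,0,0,0,0,-1]'

```text
t: 15.1
ee_pos: [611.0, 146.3, 124.2]
eef_rot: [[0.055, -0.999, 0.0], [-0.999, -0.055, -0.0], [0.0, 0.0, -1.0]]
ft_force: [-0.5, -0.8, -4.5]
gripper_width: 9.7
```

Call:
apply_moves --rows '[0.2,0,0,0,0,0,-1,0.4,0,0,0,0,0,-1,0.4,0,0,0,0,0,-1]'

```text
t: 15.35
ee_pos: [611.5, 146.4, 124.3]
eef_rot: [[0.055, -0.999, 0.0], [-0.999, -0.055, -0.0], [0.0, -0.0, -1.0]]
ft_force: [0.4, 0.2, -5.2]
gripper_width: 9.7
```

Call:
apply_moves --rows '[0.2,0,0,0,0,0,-1,0.4,0,0,0,0,0,-1,0.4,0,0,0,0,0,-1]'

```text
t: 15.6
ee_pos: [611.8, 146.3, 124.2]
eef_rot: [[0.055, -0.999, -0.0], [-0.999, -0.055, -0.0], [0.0, 0.0, -1.0]]
ft_force: [0.1, 0.6, -5.2]
gripper_width: 9.7
```

```bash
python3 look.py 12 wrist
```

```text
15.6 [611.7649763  146.32568757 124.22042888] 9.728114227224003 [ 0.07132562  0.63237395 -5.17745076] [-0.09231104  0.46069736 -0.02297155] -86.86607666093353
```

View pics/wrist12c.png

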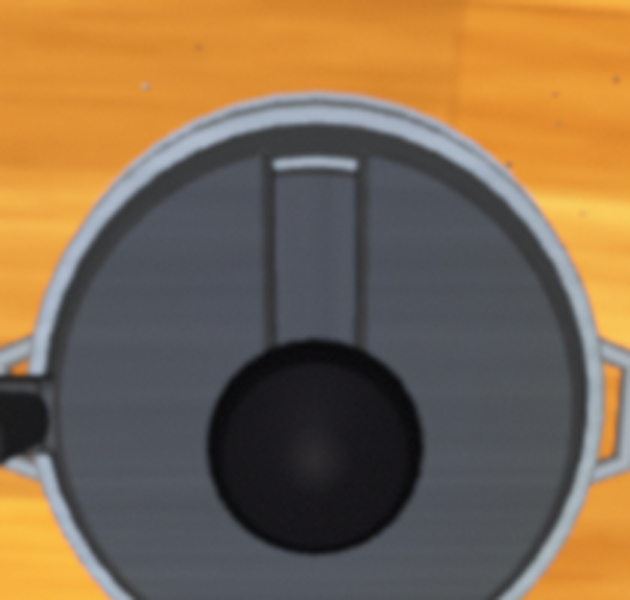

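```bash
python3 rem.py 12 315.5 446; python3 rem.py 12 316 414
```

```text
110 [666.01 147.91 110.  ] [  1.38 -54.26  14.21]
113.5 [666.54 147.94 113.5 ] [  1.38 -54.78  10.71]
117 [667.07 147.97 117.  ] [  1.38 -55.31   7.21]
110 [670.65 148.09 110.  ] [  1.46 -58.89  14.21]
113.5 [671.06 148.12 113.5 ] [  1.45 -59.31  10.71]
117 [671.48 148.14 117.  ] [  1.45 -59.73   7.21]
```

Call:
apply_moves --rows '[0.2,0,0,0,0,0,-1,0.4,0,0,0,0,0,-1,0.4,0,0,0,0,0,-1,0.4,0,0,0,0,0,-1]'

```text
t: 15.98
ee_pos: [611.9, 146.4, 124.2]
eef_rot: [[0.055, -0.999, -0.001], [-0.999, -0.055, 0.0], [-0.0, 0.001, -1.0]]
ft_force: [-2.2, -0.5, -3.2]
gripper_width: 9.8
```

```bash
python3 - <<'E'
import numpy as np
from bench import r
from h import *
s=r.get_calibration('scene')
print('jar,can,bottle bases',onz(s,[[183,188],[218,160],[263,187],[282,160]],0).round(0))
C=np.array([56.9,3.1]);th0=np.radians(3.13)
f=lambda a:-57*np.array([np.cos(th0+a),np.sin(th0+a)])
for k in range(4):
    a0=k*np.pi/8
    l=[]
    for i in range(1,11):
        d=f(a0+i*np.pi/80)-f(a0); l+= [round(d[0],1),round(d[1],1),0,0,0,round(i*np.pi/80,3),-1]
    print(l)
E
```

```text
jar,can,bottle bases [[ 863.   48.    0.]
 [ 875.  -83.    0.]
 [ 704.  -76.    0.]
 [ 735. -188.    0.]]
[np.float64(0.2), np.float64(-2.2), 0, 0, 0, 0.039, -1, np.float64(0.4), np.float64(-4.5), 0, 0, 0, 0.079, -1, np.float64(0.8), np.float64(-6.7), 0, 0, 0, 0.118, -1, np.float64(1.2), np.float64(-8.9), 0, 0, 0, 0.157, -1, np.float64(1.7), np.float64(-11.0), 0, 0, 0, 0.196, -1, np.float64(2.3), np.float64(-13.2), 0, 0, 0, 0.236, -1, np.float64(3.0), np.float64(-15.3), 0, 0, 0, 0.275, -1, np.float64(3.7), np.float64(-17.4), 0, 0, 0, 0.314, -1, np.float64(4.6), np.float64(-19.5), 0, 0, 0, 0.353, -1, np.float64(5.5), np.float64(-21.5), 0, 0, 0, 0.393, -1]
[np.float64(1.0), np.float64(-2.0), 0, 0, 0, 0.039, -1, np.float64(2.1), np.float64(-4.0), 0, 0, 0, 0.079, -1, np.float64(3.3), np.float64(-5.9), 0, 0, 0, 0.118, -1, np.float64(4.5), np.float64(-7.7), 0, 0, 0, 0.157, -1, np.float64(5.8), np.float64(-9.6), 0, 0, 0, 0.196, -1, np.float64(7.2), np.float64(-11.3), 0, 0, 0, 0.236, -1, np.float64(8.6), np.float64(-13.0), 0, 0, 0, 0.275, -1, np.float64(10.1), np.float64(-14.7), 0, 0, 0, 0.3
[... 536 characters left out ...]
64(-9.7), 0, 0, 0, 0.314, -1, np.float64(17.0), np.float64(-10.5), 0, 0, 0, 0.353, -1, np.float64(19.1), np.float64(-11.3), 0, 0, 0, 0.393, -1]
[np.float64(2.1), np.float64(-0.7), 0, 0, 0, 0.039, -1, np.float64(4.3), np.float64(-1.3), 0, 0, 0, 0.079, -1, np.float64(6.5), np.float64(-1.8), 0, 0, 0, 0.118, -1, np.float64(8.6), np.float64(-2.3), 0, 0, 0, 0.157, -1, np.float64(10.9), np.float64(-2.7), 0, 0, 0, 0.196, -1, np.float64(13.1), np.float64(-2.9), 0, 0, 0, 0.236, -1, np.float64(15.3), np.float64(-3.1), 0, 0, 0, 0.275, -1, np.float64(17.5), np.float64(-3.2), 0, 0, 0, 0.314, -1, np.float64(19.8), np.float64(-3.2), 0, 0, 0, 0.353, -1, np.float64(22.0), np.float64(-3.1), 0, 0, 0, 0.393, -1]
```

Call:
apply_moves --rows '[-0.8,0,0,0,0,0,-1,-1.9,0,0,0,0,0,-1,-1.9,0,0,0,0,0,-1,-1.9,0,0,0,0,0,-1]'

```text
t: 16.32
ee_pos: [610.5, 146.4, 124.3]
eef_rot: [[0.055, -0.999, 0.0], [-0.999, -0.055, -0.0], [0.0, -0.0, -1.0]]
ft_force: [-0.2, -0.1, -4.5]
gripper_width: 9.9
```

Call:
apply_moves --rows '[0.2,-2.2,0,0,0,0.039,-1,0.4,-4.5,0,0,0,0.079,-1,0.8,-6.7,0,0,0,0.118,-1,1.2,-8.9,0,0,0,0.157,-1,1.7,-11.0,0,0,0,0.196,-1,2.3,-13.2,0,0,0,0.236,-1,3.0,-15.3,0,0,0,0.275,-1,3.7,-17.4,0,0,0,0.314,-1,4.6,-19.5,0,0,0,0.353,-1,5.5,-21.5,0,0,0,0.393,-1]'

```text
t: 17.15
ee_pos: [616.1, 124.6, 124.3]
eef_rot: [[0.435, -0.901, 0.0], [-0.901, -0.435, -0.0], [0.0, -0.0, -1.0]]
ft_force: [-0.2, 0.1, -5.0]
gripper_width: 9.8
```

```bash
python3 look.py 13 wrist
```

```text
17.15 [616.05653193 124.62255201 124.28138157] 9.830413926522926 [-0.17063537  0.1484393  -4.99211846] [-0.15158212  0.30995349 -0.01082157] -64.24470330608355
```

View pics/wrist13c.png

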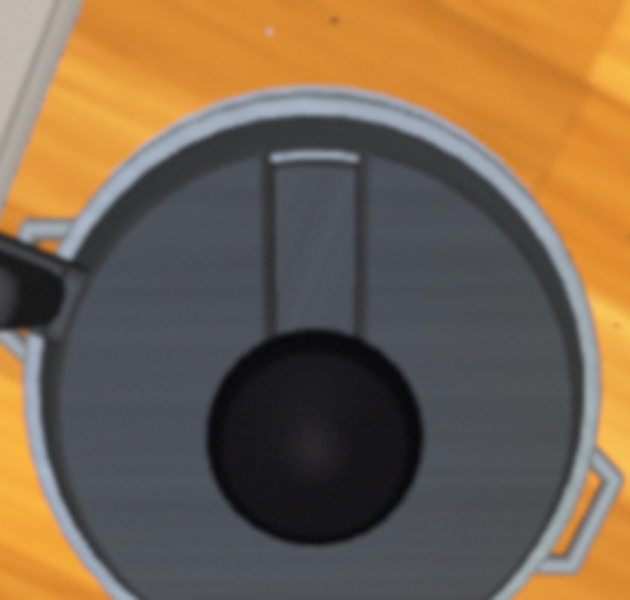

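Call:
apply_moves --rows '[1.0,-2.0,0,0,0,0.039,-1,2.1,-4.0,0,0,0,0.079,-1,3.3,-5.9,0,0,0,0.118,-1,4.5,-7.7,0,0,0,0.157,-1,5.8,-9.6,0,0,0,0.196,-1,7.2,-11.3,0,0,0,0.236,-1,8.6,-13.0,0,0,0,0.275,-1,10.1,-14.7,0,0,0,0.314,-1,11.7,-16.3,0,0,0,0.353,-1,13.3,-17.8,0,0,0,0.393,-1]'

```text
t: 18.03
ee_pos: [629.3, 106.8, 124.2]
eef_rot: [[0.746, -0.666, 0.0], [-0.666, -0.746, -0.0], [0.0, 0.0, -1.0]]
ft_force: [0.0, 0.2, -5.8]
gripper_width: 9.7
```

Call:
apply_moves --rows '[1.7,-1.5,0,0,0,0.039,-1,3.4,-2.9,0,0,0,0.079,-1,5.3,-4.2,0,0,0,0.118,-1,7.1,-5.4,0,0,0,0.157,-1,9.0,-6.6,0,0,0,0.196,-1,11.0,-7.7,0,0,0,0.236,-1,12.9,-8.7,0,0,0,0.275,-1,15.0,-9.7,0,0,0,0.314,-1,17.0,-10.5,0,0,0,0.353,-1,19.1,-11.3,0,0,0,0.393,-1]'

```text
t: 18.87
ee_pos: [648.5, 95.4, 124.2]
eef_rot: [[0.944, -0.33, 0.0], [-0.33, -0.944, -0.0], [0.0, 0.0, -1.0]]
ft_force: [1.4, 0.3, -5.6]
gripper_width: 9.9
```

Call:
apply_moves --rows '[2.1,-0.7,0,0,0,0.039,-1,4.3,-1.3,0,0,0,0.079,-1,6.5,-1.8,0,0,0,0.118,-1,8.6,-2.3,0,0,0,0.157,-1,10.9,-2.7,0,0,0,0.196,-1,13.1,-2.9,0,0,0,0.236,-1,15.3,-3.1,0,0,0,0.275,-1,17.5,-3.2,0,0,0,0.314,-1,19.8,-3.2,0,0,0,0.353,-1,22.0,-3.1,0,0,0,0.393,-1]'

```text
t: 19.7
ee_pos: [670.5, 92.3, 124.1]
eef_rot: [[0.998, 0.056, 0.0], [0.056, -0.998, -0.0], [0.0, 0.001, -1.0]]
ft_force: [-0.3, 0.2, -4.2]
gripper_width: 9.7
```

```bash
python3 look.py 14 wrist scene side
```

```text
19.7 [670.54991014  92.26543994 124.14148397] 9.681465004179097 [-0.34765475  0.15088624 -4.22552582] [-3.30708992e-01  3.15763988e-04  5.27996396e-02] 3.227460848478566
```

View pics/wrist14c.png

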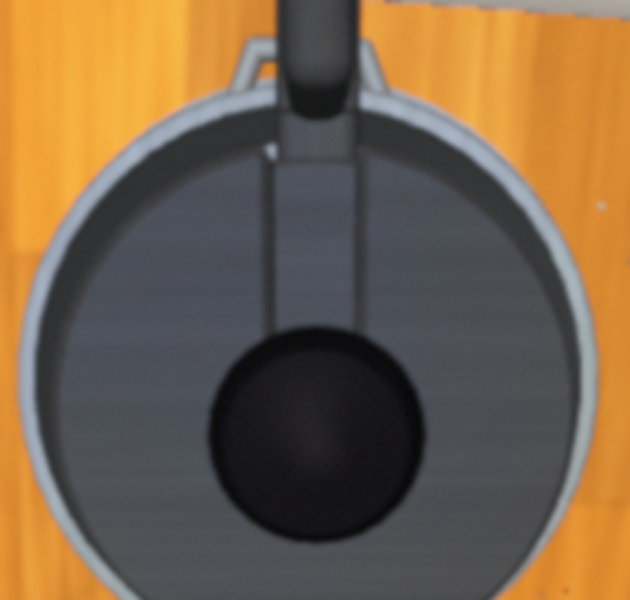

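View pics/scene14c.png

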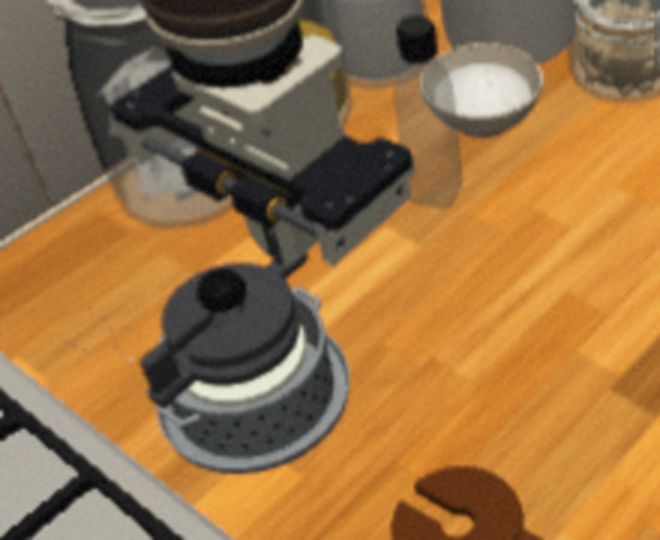

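View pics/side14c.png

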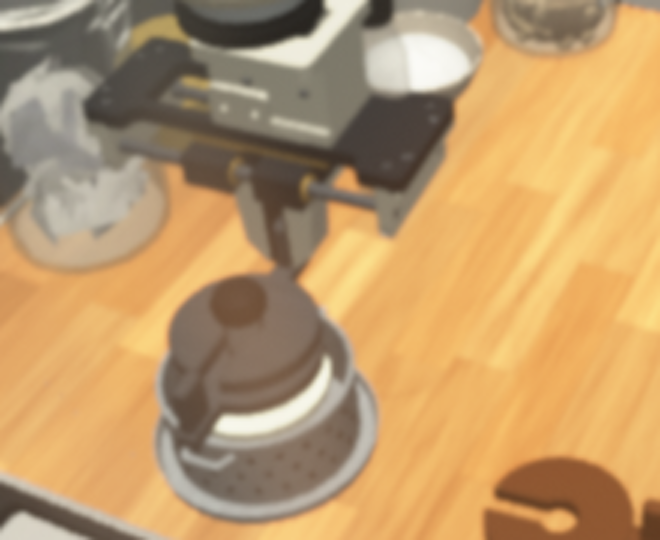

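Call:
apply_moves --rows '[0,0,-1,0,0,0,-1,0,0,-2,0,0,0,-1,0,0,-3,0,0,0,-1,0,0,-4,0,0,0,-1,0,0,-4.5,0,0,0,-1,0,0,-5,0,0,0,-1,0,0,-5,0,0,0,-1]'

```text
t: 20.43
ee_pos: [670.1, 92.6, 119.1]
eef_rot: [[0.998, 0.056, -0.0], [0.056, -0.998, -0.0], [-0.0, 0.0, -1.0]]
ft_force: [-0.1, -1.1, -4.9]
gripper_width: 9.5
```

Call:
apply_moves --rows '[0,0,-0.4,0,0,0,-1,0,0,-0.8,0,0,0,-1,0,0,-0.8,0,0,0,-1]'

```text
t: 20.68
ee_pos: [670.2, 92.7, 118.4]
eef_rot: [[0.998, 0.056, -0.0], [0.056, -0.998, -0.0], [-0.0, -0.0, -1.0]]
ft_force: [0.2, 0.5, -4.6]
gripper_width: 9.9
```

Call:
apply_moves --rows '[0,0,-0.3,0,0,0,-1,0,0,-0.6,0,0,0,-1,0,0,-0.6,0,0,0,-1]'

```text
t: 20.93
ee_pos: [670.2, 92.6, 117.7]
eef_rot: [[0.998, 0.056, -0.0], [0.056, -0.998, -0.0], [-0.0, 0.0, -1.0]]
ft_force: [0.2, -0.7, -4.6]
gripper_width: 9.5
```

Call:
apply_moves --rows '[0,0,-0.2,0,0,0,-1,0,0,-0.4,0,0,0,-1,0,0,-0.4,0,0,0,-1]'

```text
t: 21.18
ee_pos: [670.2, 92.6, 117.6]
eef_rot: [[0.998, 0.056, 0.0], [0.056, -0.998, 0.0], [0.0, -0.0, -1.0]]
ft_force: [-1.3, -0.1, -3.1]
gripper_width: 9.7
```

Call:
apply_moves --rows '[0,0,-0.2,0,0,0,-1,0,0,-0.4,0,0,0,-1,0,0,-0.4,0,0,0,-1]'

```text
t: 21.43
ee_pos: [670.3, 92.6, 117.5]
eef_rot: [[0.998, 0.056, 0.0], [0.056, -0.998, 0.0], [0.0, -0.0, -1.0]]
ft_force: [-1.6, -1.4, 1.8]
gripper_width: 9.7
```

Call:
apply_moves --rows '[0,0,0,0,0,0,-0.9,0,0,0,0,0,0,-0.75,0,0,0,0,0,0,-0.5,0,0,0,0,0,0,-0.3,0,0,0,0,0,0,-0.3,0,0,0,0,0,0,-0.3]'

```text
t: 21.93
ee_pos: [670.3, 92.7, 117.0]
eef_rot: [[0.998, 0.056, 0.0], [0.056, -0.998, 0.0], [0.0, -0.0, -1.0]]
ft_force: [-0.6, -0.2, -0.0]
gripper_width: 30.7
```

```bash
python3 look.py 15 wrist
```

```text
21.9333 [670.33852604  92.68759898 117.04295298] 30.716866745763465 [-0.59308129 -0.15587893 -0.00151376] [-0.0853603   0.03068081 -0.03286368] 3.204000561005127
```

View pics/wrist15.png

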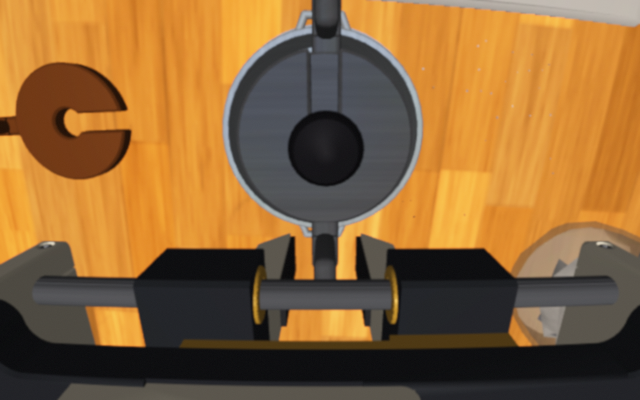

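Call:
apply_moves --rows '[0,0,3,0,0,0,-0.3,0,0,10,0,0,0,-0.3,0,0,20,0,0,0,-0.3,0,0,35,0,0,0,-0.3,0,0,55,0,0,0,-0.3,0,0,75,0,0,0,-0.3,0,0,95,0,0,0,-0.3,0,0,115,0,0,0,-0.3,0,0,120,0,0,0,-0.3,0,0,120,0,0,0,-0.3]'

```text
t: 22.82
ee_pos: [671.3, 92.6, 239.8]
eef_rot: [[0.998, 0.056, 0.004], [0.056, -0.998, 0.001], [0.004, -0.001, -1.0]]
ft_force: [-0.4, 0.3, -0.5]
gripper_width: 32.1
```

Call:
apply_moves --rows '[-10,0,0,0,0,0,-0.3,-25,0,0,0,0,0,-0.3,-45,0,0,0,0,0,-0.3,-65,0,0,0,0,0,-0.3,-80,0,0,0,0,0,-0.3,-90,0,0,0,0,0,-0.3,-90,0,0,0,0,0,-0.3,-90,0,0,0,0,0,-0.3]'

```text
t: 23.48
ee_pos: [580.3, 92.7, 236.9]
eef_rot: [[0.998, 0.056, 0.0], [0.056, -0.998, 0.0], [0.0, -0.0, -1.0]]
ft_force: [0.0, -0.7, 0.5]
gripper_width: 32.3
```

```bash
python3 look.py 16 wrist scene side
```

```text
23.4833 [580.27212899  92.73356918 236.91403343] 32.26433734735208 [ 0.00135971 -0.73065413  0.5079183 ] [-0.09274125  0.05455124 -0.02155514] 3.2165023455719024
```

View pics/wrist16.png

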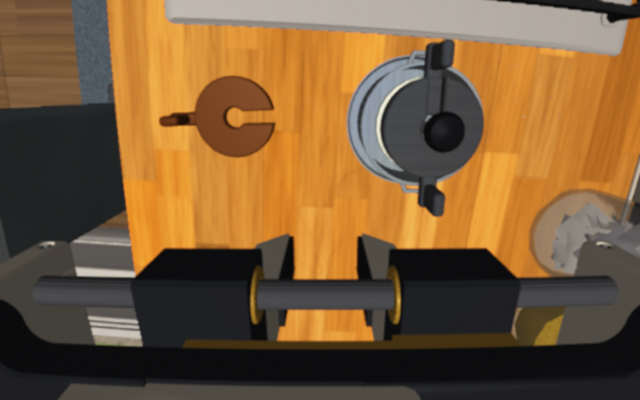

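View pics/scene16c.png

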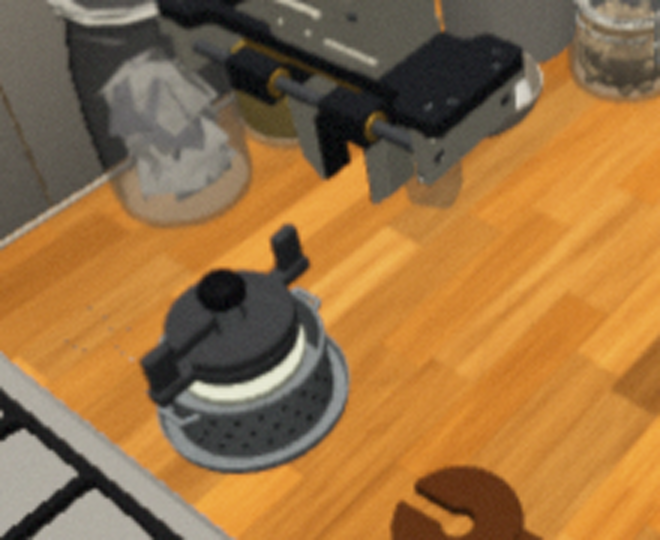

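View pics/side16c.png

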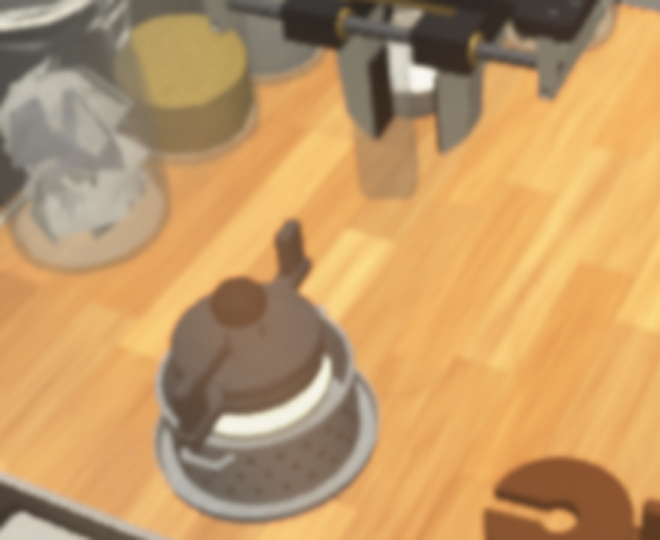

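The thin weight lies flat, locked on the stem. Its slot is over the first weight's tab and its own tab points the opposite way. The robot is clear, so I'm handing in.

```bash
python3 -c "
from bench import r
print(r.job_done())"
```

```text
the job is handed in; nothing more can be done
None
```

The thin weight is on the press and the job is handed in, finished at about 23.6 s of the 70 s allowed. I took it by its tab and slid it along the flats with at most about 1.5 N of side force. It touched the stem lightly, about 2 N, at the hole's far wall. I then backed off 1.5 mm to centre it, turned it 90° on the stem, lowered it until it rested, and released it.

- **Final check:** the last wrist, scene and side pictures show it lying flat on the first weight. Its slot lies over the first weight's tab, pointing to the press's +y, and its own tab points to −y. The brown look-alike, the press and the jars look unmoved. The oil bottle and the thicker weight were only partly in view or out of view at the end, and I never went near them.
- **Disagreements:** the scene and side cameras put things about 2 to 6 mm from where the wrist camera did. I relied on the wrist camera and on touch. The far wall came about 1.2 mm further in than the wrist picture predicted, so I set the centring by that contact.

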